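Hang the hammer and mallet back in the tool rack and check them in

ROBOT

A 7-joint arm with a two-finger parallel gripper is mounted at the origin on the work surface. World frame = base frame: x ahead of the robot, y to its left, z up, the work surface at z = 0. Lengths are in m, angles in rad, forces in N, time in s.
With the tool pointing down it reaches from about 0.425 to 0.875 m from the base axis. Payload 8.4 kg.
Tool frame: the origin (TCP) lies on the front face of the gripper's body, between the roots of the fingers; the fingertips stand 70 mm ahead of it and the grasp point (between the pads) lies 51 mm ahead of it; z points along the fingers, y is the line along which they close (so a half turn about z gives the same grasp; the last joint's range is limited). The gripper opens to 87 mm and grips with 3 to 60 N. Pads are 19 mm wide; open, the fingers measure 117 mm over their backs; the gripper's body (75 mm by 190 mm) begins 51 mm behind the grasp point.
Start: joints at [1.139, 0.333, 0.04, 1.465, -0.013, 1.343, -0.059], TCP at [0.212, -0.614, 0.292] pointing down, gripper open.
Joint ranges: [-2.58, 2.58], [-0.38, 2.09], [-1.3, 1.39], [0.25, 2.4], [-1.5, 4.64], [0.08, 2.09], [-2.65, 2.65]. Speed limits (rad/s): [2.22, 2.22, 2.79, 2.79, 3.14, 3.14, 3.14].

INTERFACE

Orientations are given as a rotation vector (axis times angle).
In Python, from plant import arm, grab_frame, camera_info gives the robot as it stands. The module is installed in compiled form; this text tells all that it offers.
- The arm moves only by the tool drive_tool, never from a script. Its argument "plan" is a list of rows, each a list of 6 numbers: the shift along the tool's x, y, z normalised to -1 to 1, where 1 is 0.12 m, then the turn, a rotation vector about the tool's x, y, z normalised to -1 to 1, where 1 is 90 degrees. A call has 1 to 8 rows; each row shifts and turns the commanded pose from where the row before left it, along the tool's axes as they then stand; what a row does not reach is not made up. A row lasts 1/8 s, in which the tool goes at most 62.5 mm and 10.7 degrees, less where a joint would pass 70% of its speed; a pose out of reach is approached as far as the arm can. A call with a number of a shift or a turn outside -1 to 1 is refused whole. A call with a gripper value outside its range is refused whole. "hand" is the opening, from 0 (shut) to 1 (fully open), set as the call begins (left out, the last holds). The fingers move at their own pace and stop on an object; "force" is the grip in N (left out, the last holds). Time passes only in rows, so rows that do not move let the fingers close. It gives the time, the measured TCP pose, the force, the opening and the grip force at its end, in the units of the state.
- arm.sense(): the state, without advancing time (a new reading comes with each control period).
- grab_frame(name): name is "scene" or "top"; returns the picture (420x560x3 uint8, blue, green, red); there is no depth.
- camera_info(name): a dict with "mtx" (3x3 intrinsics, pixels), "eye" and "orientation" of the camera in the world. Camera axes: x right, y down, z forward; pixel columns grow to the right and rows downward; lengths in m; the calibration is good to about 2 mm. A picture is of the moment at which its call begins. camera_info takes no time and is no camera call.
- arm.job_done(): hands the job in; it is judged then, once.
The state is a dict: "t": time; "joints": joint angles; "joint_velocities": joint speeds; "joint_efforts": joint torques, N m; "ee_pos": TCP position; "ee_rot": TCP orientation; "ft_force": force on the tool from outside, world axes, zero at the start; "wrist_torque": the same for the moment, N m; "grip_width": finger opening in m; "grasp_force": force on a finger pad.
Only numpy, scipy, OpenCV 4.12 (cv2) and the standard library are available. Lean on these libraries where they do the work, as an engineer would, in place of code of your own. Each camera call takes 0.05 s, during which the arm holds its last target. There are 200 camera calls.

TASK

Hang the brass hammer and the white mallet back in the tool rack, each handle-first down through its own empty collar (hammer in the narrow orange one, mallet in the wide dark one) until the head sits fully home on the collar. When both hang there, press the green key on the check-in console until it registers, without leaning hard on the console, and let go. Leave the other tools and things where they are.

Things in the scene. Friction and masses are not known exactly. Their poses are not given: they have to be found in the camera images.
- hammer_head (a point): Brass-headed hammer, dark handle, 0.3 kg, lying in a rest, leaning 30 deg from vertical, head up. Site: centre of head; z along the tool from handle to head, x along the head, y level across the rest. Head 72 mm along x, 26 wide along y (flat cheeks in the middle), 30 high along z (underside 15 below the point). Handle 17 (y) x 13 (x), 110 long below the head's underside, thinner in the last 10
- mallet_head (a point): Round mallet, white plastic head, wooden handle, 0.32 kg, lying in a rest, leaning 30 deg from vertical, head up. Site: centre of head; z along the tool from handle to head, y level across the rest. Head: cylinder of diameter 50, 54 mm high (underside 27 below the point, edges bevelled). Handle diameter 30, 110 long below the head's underside, diameter 22 in the last 10
- hammer_rest: Fixed brown wooden rest of the hammer, base 150 x 75 mm; origin on the table below the lying head's centre, x the level way in which the lying handle runs down and away. An open groove (slope, stop, 6 mm cheeks beside the lower 75 mm of the handle) and an 18 mm wide ledge under the low end of the head: the head's y sides and top are free, the tool lifts straight up or out along its axis
- mallet_rest: Fixed pale wooden rest of the mallet, built alike: base 150 x 75 mm, origin on the table below the centre of the lying mallet's head, x the way the lying handle runs down and away; cheeks beside the lower 75 mm of the handle, a 30 mm wide ledge under the head; the head's two y sides are free
- rack: Fixed wooden rack, base 85 x 400 mm, upright back board 400 x 18 mm, top at 151 mm; origin under the board's centre, y along the board. Four fixed collars stand 55 mm in front of it (-x side), 90 mm apart, upper faces 145 mm above the table, 12 mm thick, each on an arm to the board; above the collars stand only the heads of the hanging tools
- narrow_free_mouth (a point): Empty narrow orange collar, hole diameter 28, outside diameter 38 mm: centre of the hole at its upper face, z up, x towards the board. The mallet's handle does not go in
- wide_free_mouth (a point): Empty wide dark steel collar, hole diameter 38, outside diameter 48 mm: centre of the hole at its upper face, z up, x towards the board
- console: Fixed grey check-in console 100 x 110 x 48 mm: origin under its centre; a dark display and one green square key on its level top
- key_top (a point): Centre of the upper face of the green membrane key, 36 x 36 mm, 50 mm above the table, 2 mm proud of the console. Pressed straight down
- key (a joint): Travel of the membrane key in m: 0 at rest, 0.0015 fully in; spring from 1.5 N at rest to 6 N fully in; it registers at 0.001 (4.5 N) and springs back
- other_hammer_head (a point): the other hammer (steel head, red handle, same sizes as the brass one), already hanging in the second narrow collar: centre of its head
- other_mallet_head (a point): the other mallet (black rubber head, same sizes), already hanging in the second wide collar: centre of its head
- offcut_center (a point): loose pine offcut 45 x 35 x 35 mm: its centre. Bystander
- tape_center (a point): loose yellow tape measure 50 x 32 x 46 mm: its centre. Bystander
- glue_center (a point): loose white glue bottle with orange cap, diameter 60, 165 mm tall: point on its axis 80 mm up. Bystander
- jar_center (a point): loose screw jar, diameter 68, 85 mm tall: its centre. Bystander
- glasses_center (a point): loose safety glasses about 140 x 115 x 45 mm: centre of them. Bystander
- block_center (a point): loose wooden block 60 x 60 x 40 mm: its centre. Bystander
Not all that is in view belongs to the job. Leave any turquoise look-alike of the part that bears mallet_head alone.

How it is judged:
On the way, in this order (a step that is already met when the one before it is completed fails the run):
1. both tools hang upright, heads home on their own collars (horizontal distance between hammer_head and narrow_free_mouth below 0.012 m and z of hammer_head in the frame of narrow_free_mouth between 0.009 and 0.02 m and angle between each of hammer_head, mallet_head's own z axis and vertical below 0.15 rad and horizontal distance between mallet_head and wide_free_mouth below 0.012 m and z of mallet_head in the frame of wide_free_mouth between 0.021 and 0.032 m), for 0.2 s.
2. the green key is pressed until it registers (1 mm in) (value of joint key above 0.001 m), for 0.05 s.
At the end, for the whole second after the job is handed in: Hammer hangs in the empty orange collar, mallet in the empty wide one: head centre within 12 mm of the collar axis, head down to within 5 mm of the collar, tilt under 0.15 rad; key sprung back (under 0.5 mm in); other tools and loose things within 30 mm of their starts (all of step 1 and distance of each of other_hammer_head, other_mallet_head, offcut_center, tape_center, glue_center, jar_center, glasses_center, block_center from where it was at the start of the episode below 0.03 m and value of joint key below 0.0005 m); the robot touches nothing.
It fails at once if another tool or a bystander is moved by more than 30 mm (distance of any of other_hammer_head, other_mallet_head, offcut_center, tape_center, glue_center, jar_center, glasses_center, block_center from where it was at the start of the episode above 0.03 m).
It fails at once if the console or its key is loaded with more than 50 N (contact force between console and anything else above 50 N).
It also fails if it takes over 72 s, if anything falls off the work surface, if the arm or the gripper's body presses on something with over 40 N, if the wrist force passes 120 N, or if a joint passes its speed limit or range.

## Working session

There is one attempt and no reset: what is moved stays moved. The work goes in short steps, Python scripts to look and compute and a tool call to move; the robot and the scene stay as the last step left them, time stands still between calls to the robot, and variables do not carry over. Pictures are saved under pics/ and viewed, at most 10 in all, crops included, and the job is handed in when it is done.

Besides the shell and the picture viewer there is one more tool, called after "Emit:" in YAML: its name, and indented under it one key for each argument. drive_tool: Moves the arm, as the interface text tells. Its arguments: {"type":"object","properties":{"plan":{"type":"array","items":{"type":"array","items":{"type":"number","minimum":-1,"maximum":1}}},"hand":{"type":"number"},"force":{"type":"number"}},"required":["plan"]}

```bash
mkdir -p pics
python3 - <<'E'
from plant import arm, grab_frame, camera_info
import cv2
for n in("scene","top"):
    cv2.imwrite(f"pics/{n}0.png",cv2.resize(grab_frame(n),None,fx=1.42,fy=1.42,interpolation=cv2.INTER_CUBIC))
    print(camera_info(n))
s=arm.sense();print(s)
E
```

```text
{'mtx': array([[474.21151543,   0.        , 279.19817209],
       [  0.        , 474.21151543, 208.12545681],
       [  0.        ,   0.        ,   1.        ]]), 'eye': array([1.12856827, 0.77271832, 0.9849318 ]), 'orientation': array([-0.78296358, -2.51054682,  1.17856743])}
{'mtx': array([[433.21866626,   0.        , 276.41262949],
       [  0.        , 433.21866626, 212.32055381],
       [  0.        ,   0.        ,   1.        ]]), 'eye': array([ 0.31513955, -0.09762392,  1.50574179]), 'orientation': array([-2.12443005,  2.17079549, -0.145329  ])}
{'t': 0.1, 'joints': array([ 1.13878156,  0.33384362,  0.03989236,  1.46615894, -0.01337572,
        1.34330838, -0.05851455]), 'joint_velocities': array([ 8.99344514e-04, -7.15105703e-04,  1.70092999e-03, -3.78033414e-03,
        9.82626850e-05, -9.74255397e-04,  1.64737225e-04]), 'joint_efforts': array([ 3.81384540e-03, -6.57815838e+01,  1.34017557e+00, -4.04708898e+01,
       -5.96423470e-02,  4.09470219e-02,  2.21949460e-05]), 'ee_pos': array([ 0.21221982, -0.61404603,  0.29145793]), 'ee_rot': array([-3.09681962e+00, -5.20076276e-01,  5.72745179e-04]), 'ft_force': array([-1.0103456 ,  0.28474684, -0.23971012]), 'wrist_torque': array([ 0.02344323,  0.05879067, -0.06470535]), 'grasp_force': 0.0, 'grip_width': 0.0868893454142068}
```

View pics/scene0.png

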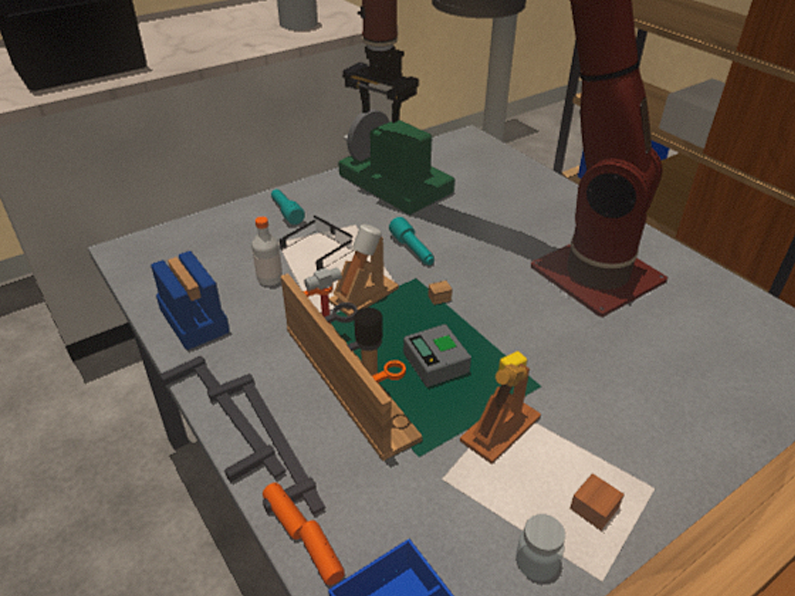

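View pics/top0.png

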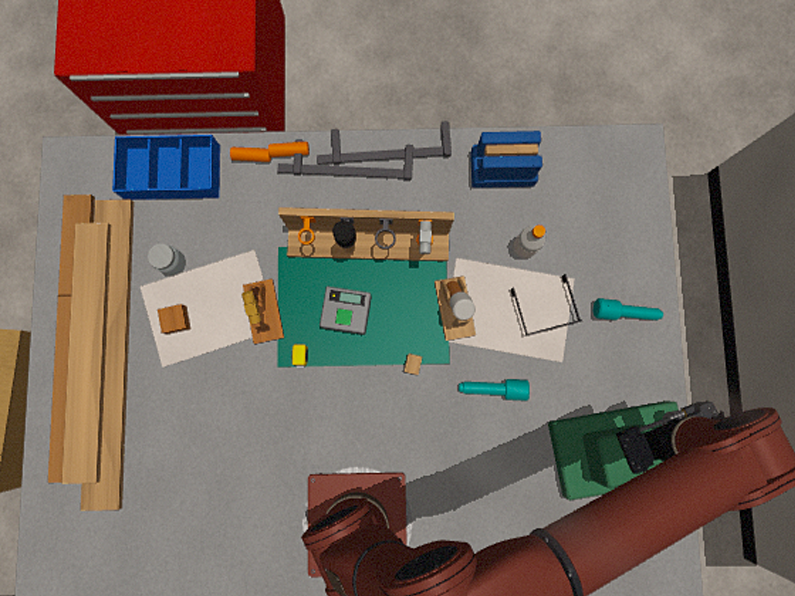

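The top picture (scaled 1.42) shows these items:
- Brass hammer at (255,305). It could be confused with the steel hammer hanging at (425,235).
- White mallet at (461,305). It could be confused with the turquoise look-alikes at (515,390) and (607,310), the black mallet at (345,234) and the glue bottle at (530,240).
- Free orange collar at (307,232), free wide collar at (385,237), and the green key at (345,317).

I'll check these choices in a close crop.

Run:
```python
from plant import grab_frame
import cv2
t=grab_frame("top")[140:260,165:345]; s=grab_frame("scene")[155:325,195:390]
cv2.imwrite("pics/t1.png",cv2.resize(t,None,fx=4.4,fy=4.4,interpolation=cv2.INTER_CUBIC))
cv2.imwrite("pics/s1.png",cv2.resize(s,None,fx=3.5,fy=3.5,interpolation=cv2.INTER_CUBIC))
```

```text
(no output)
```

View pics/t1.png

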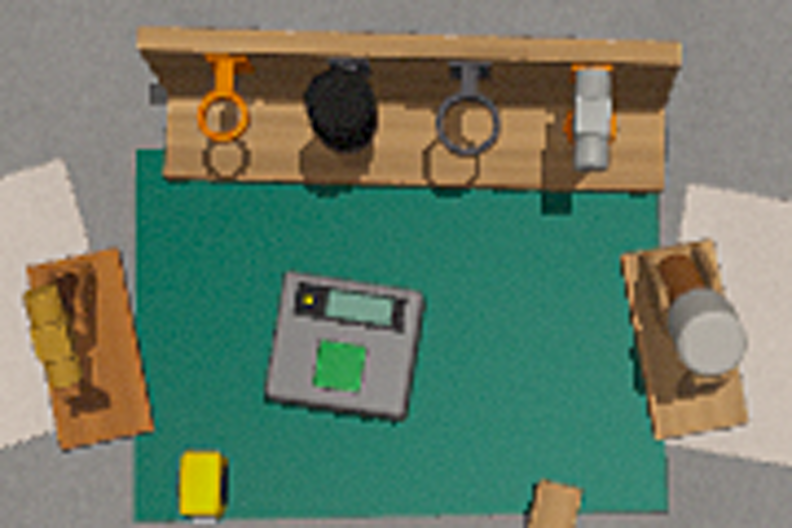

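View pics/s1.png

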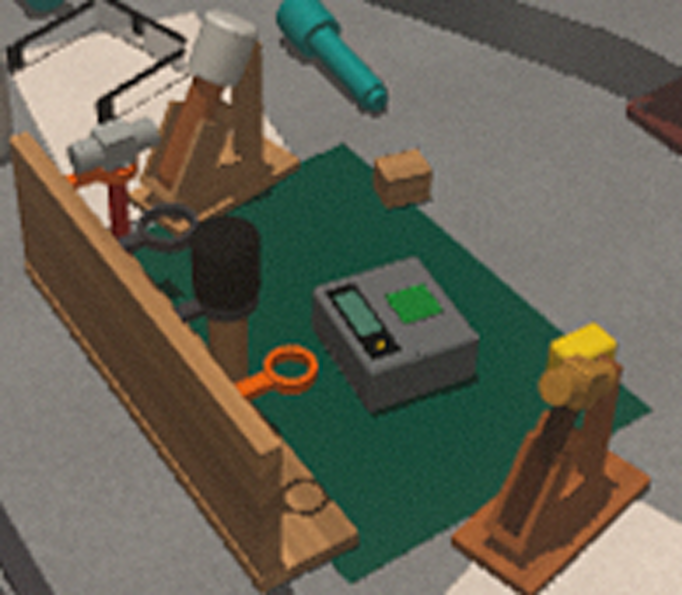

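The crops confirm the choices. In t1 the brass hammer is at (52,338), the white mallet at (709,333), the orange collar at (223,115), the wide collar at (469,124) and the key at (340,365). s1 shows the same parts: mallet top at about (232,28), collars at (292,368) and (170,228), hammer at (580,380).

```bash
cat > h.py <<'E'
import numpy as np, cv2
from scipy.spatial.transform import Rotation as R
from scipy.linalg import logm, expm
from plant import arm, grab_frame, camera_info
C={n:camera_info(n) for n in("scene","top")}
RC={n:R.from_rotvec(C[n]["orientation"]).as_matrix() for n in C}
def ray(n,uv):
    d=RC[n]@np.linalg.inv(C[n]["mtx"])@[uv[0],uv[1],1]; return C[n]["eye"],d/np.linalg.norm(d)
def atz(n,uv,z):
    e,d=ray(n,uv); return e+d*(z-e[2])/d[2]
def tri(uvt,uvs):
    (a,d),(b,f)=ray("top",uvt),ray("scene",uvs)
    s=np.linalg.lstsq(np.c_[d,-f],b-a,rcond=None)[0]
    p,q=a+s[0]*d,b+s[1]*f; return (p+q)/2,np.linalg.norm(p-q)
def proj(n,P):
    q=C[n]["mtx"]@(RC[n].T@(np.asarray(P)-C[n]["eye"])); return q[:2]/q[2]
def down(yaw,lean=0):
    "gripper down, closing line y at yaw+90deg; leaning: z tips outward along heading yaw"
    z=np.array([np.sin(lean)*np.cos(yaw),np.sin(lean)*np.sin(yaw),-np.cos(lean)])
    y=np.array([np.sin(yaw),-np.cos(yaw),0]); return np.c_[np.cross(y,z),y,z]
def plan(gp,Rm,n,off=.051):
    "identical rows taking grasp point to gp"
    s=arm.sense(); A=np.eye(4); A[:3,:3]=R.from_rotvec(s["ee_rot"]).as_matrix(); A[:3,3]=s["ee_pos"]
    B=np.eye(4); B[:3,:3]=Rm; B[:3,3]=np.asarray(gp)-off*Rm[:,2]
    S=expm(np.real(logm(np.linalg.inv(A)@B))/n)
    r=np.r_[S[:3,3]/.12,R.from_matrix(S[:3,:3]).as_rotvec()/(np.pi/2)]
    print(n,"rows of",r.round(3),"mm/row",(np.linalg.norm(S[:3,3])*1e3).round(),"deg/row",(np.linalg.norm(r[3:])*90).round(1)); return r
def T(x,y): return (165+x/4.4-.4,140+y/4.4-.4)
def S(x,y): return (195+x/3.5-.4,155+y/3.5-.4)
def mask_c(n,lo,hi,roi):
    x0,y0,x1,y1=roi; m=cv2.inRange(cv2.cvtColor(grab_frame(n)[y0:y1,x0:x1],cv2.COLOR_BGR2HSV),lo,hi)
    M=cv2.moments(m,True); return (x0+M["m10"]/M["m00"],y0+M["m01"]/M["m00"]),M["m00"]
E
python3 - <<'E'
from h import *
np.set_printoptions(precision=4,suppress=True)
for k,t,s in [("orange",(223,115),(292,368)),("wide",(469,124),(170,228)),("mallet top",(709,333),(232,28)),("hammer",(52,338),(580,380)),("key",(340,365),(415,303))]:
    print(k,*tri(T(*t),S(*s)))
print("orange z",atz("top",T(223,115),.145),atz("scene",S(292,368),.145)); print("wide z",atz("top",T(469,124),.145),atz("scene",S(170,228),.145))
print("key z",atz("top",T(340,365),.05))
for nm,c in [("hr",[(27,265),(120,248),(152,432),(62,450)]),("mr",[(622,255),(712,238),(747,422),(657,440)])]:
    P=np.array([atz("top",T(*p),.012)[:2] for p in c]); e=P[[0,1]].sum(0)/2-P[[2,3]].sum(0)/2; print(nm,P.mean(0),np.linalg.norm(e),np.degrees(np.arctan2(e[1],e[0])))
P=[atz("top",T(*p),.151)[:2] for p in[(137,32),(682,45)]];e=P[0]-P[1];print("rack",np.linalg.norm(e),np.degrees(np.arctan2(e[1],e[0]))-90)
s=arm.sense();print(R.from_rotvec(s["ee_rot"]).as_matrix())
E
```

```text
orange [0.661  0.1003 0.1423] 0.002316857494006285
wide [ 0.6511 -0.0802  0.1386] 0.002013121302111847
mallet top [ 0.487  -0.246   0.1702] 0.005455674373740565
hammer [0.4997 0.2237 0.1408] 5.866919532576409e-05
key [0.4855 0.0238 0.0506] 0.0018320894059569227
orange z [0.6612 0.0991 0.145 ] [0.6617 0.1033 0.145 ]
wide z [ 0.6504 -0.0809  0.145 ] [ 0.6541 -0.0729  0.145 ]
key z [0.4862 0.0232 0.05  ]
hr [0.5084 0.2238] 0.15016576074763693 10.619897889254364
mr [ 0.5061 -0.2459] 0.14915463606672702 8.657739016371673
rack 0.39972956693765044 -2.711733615805997
[[ 0.9451  0.3267 -0.0004]
 [ 0.3267 -0.9451  0.0009]
 [-0.0001 -0.001  -1.    ]]
```

```bash
cat >> h.py <<'E'
def toolR(yaw,lean=np.pi/6):
    z=np.array([-np.sin(lean)*np.cos(yaw),-np.sin(lean)*np.sin(yaw),np.cos(lean)]);y=np.array([-np.sin(yaw),np.cos(yaw),0]);return np.c_[np.cross(y,z),y,z]
def wire(kind,c,Rm):
    if kind=="h":
        Q=[[.036*i,.013*j,.015*k] for i in(-1,1) for j in(-1,1) for k in(-1,1)]
    else:
        a=np.linspace(0,2*np.pi,30); Q=[[.025*np.cos(t),.025*np.sin(t),z] for z in(-.027,.027) for t in a]
    return np.array(c)+np.array(Q)@Rm.T
def overlay(n,roi,f,objs,img=None):
    x0,y0,x1,y1=roi; im=cv2.resize((grab_frame(n) if img is None else img)[y0:y1,x0:x1],None,fx=f,fy=f,interpolation=cv2.INTER_CUBIC)
    for W in objs:
        p=np.array([(proj(n,w)-[x0,y0]+.5)*f for w in W]).astype(np.int32)
        cv2.polylines(im,[cv2.convexHull(p)],True,(255,0,255),1)
    return im
E
python3 - <<'E'
from h import *
y=np.radians(9.6)
H=wire("h",[.4997,.2237,.141],toolR(y)); M=wire("m",[.500,-.244,.147],toolR(y))
ring=lambda c,r:[[c[0]+r*np.cos(t),c[1]+r*np.sin(t),.145] for t in np.linspace(0,6.28,30)]
a=ring((.661,.1),.019);b=ring((.651,-.080),.024)
t1=overlay("top",(165,190,215,250),6,[H]);t2=overlay("top",(300,190,350,250),6,[M])
s1=overlay("scene",(330,235,380,295),6,[H]);s2=overlay("scene",(230,150,280,210),6,[M])
# rings strip
t3=overlay("top",(205,150,285,180),4,[a,b]);s3=overlay("scene",(225,200,295,275),4,[a,b])
top=np.hstack([t1[:360],t2[:360]])
A=np.vstack([np.hstack([t1,t2]),]);B=np.hstack([s1,s2])
cv2.imwrite("pics/o1.png",cv2.resize(np.vstack([A,B]),None,fx=.83,fy=.83))
c=np.zeros((300,610,3),np.uint8);c[:120,:320]=t3;c[:,325:605]=s3;cv2.imwrite("pics/o2.png",c)
E
```

```text
(no output)
```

View pics/o1.png

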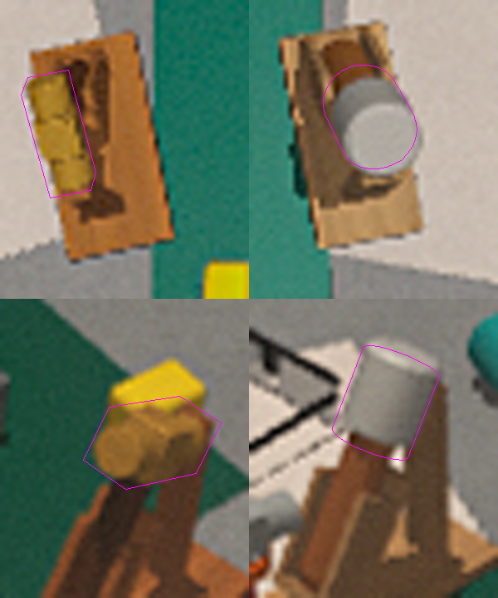

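View pics/o2.png

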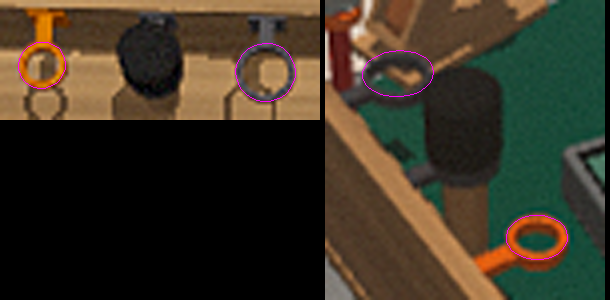

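The hammer wireframe fits. The mallet sits about 5 mm nearer the robot than its wireframe, at roughly (.496,-.246,.149). Both collar rings fit in the top view. I'll start with the mallet.

```bash
cat > p.py <<'E'
from h import *
y=np.radians(9.6); zt=toolR(y)[:,2]; M=np.array([.496,-.246,.149]); H=np.array([.4997,.2237,.141])
G=down(y,np.pi/6); RY=np.radians(-3.4); OR=np.array([.661,.0995,.145]); WI=np.array([.651,-.0805,.145])
E
python3 - <<'E'
from p import *
plan(M+.095*zt,G,14)
E
```

```text
14 rows of [ 0.17  -0.173  0.051 -0.002  0.024  0.007] mm/row 30.0 deg/row 2.2
```

Emit:
drive_tool:
  plan:
    - [0.17, -0.173, 0.051, -0.002, 0.024, 0.007]
    - [0.17, -0.173, 0.051, -0.002, 0.024, 0.007]
    - [0.17, -0.173, 0.051, -0.002, 0.024, 0.007]
    - [0.17, -0.173, 0.051, -0.002, 0.024, 0.007]
    - [0.17, -0.173, 0.051, -0.002, 0.024, 0.007]
    - [0.17, -0.173, 0.051, -0.002, 0.024, 0.007]
    - [0.17, -0.173, 0.051, -0.002, 0.024, 0.007]
    - [0.17, -0.173, 0.051, -0.002, 0.024, 0.007]
  hand: 1
  force: 40

```text
t: 1.5
ee_pos: [0.3251, -0.4063, 0.2642]
ee_rot: [-3.058, -0.375, -0.47]
ft_force: [-0.4, 0.7, -0.0]
grip_width: 0.0867
grasp_force: 0.0
```

Emit:
drive_tool:
  plan:
    - [0.17, -0.173, 0.051, -0.002, 0.024, 0.007]
    - [0.17, -0.173, 0.051, -0.002, 0.024, 0.007]
    - [0.17, -0.173, 0.051, -0.002, 0.024, 0.007]
    - [0.17, -0.173, 0.051, -0.002, 0.024, 0.007]
    - [0.17, -0.173, 0.051, -0.002, 0.024, 0.007]
    - [0.17, -0.173, 0.051, -0.002, 0.024, 0.007]
    - [0, 0, 0, 0, 0, 0]

```text
t: 2.38
ee_pos: [0.4228, -0.2567, 0.2768]
ee_rot: [-2.979, -0.266, -0.808]
ft_force: [-0.7, -1.6, 0.5]
grip_width: 0.0868
grasp_force: 0.0
```

Run:
```python
from p import *
plan(M+.095*zt,G,1); plan(M+.012*zt,G,6)
a=overlay("top",(295,180,365,250),5,[wire("m",M,toolR(y))]);b=overlay("scene",(225,130,305,210),5,[wire("m",M,toolR(y))])
c=np.zeros((400,750,3),np.uint8);c[:350,:350]=a;c[:,350:]=b;cv2.imwrite("pics/m2.png",c)
```

```text
1 rows of [ 0.001  0.014  0.014 -0.002 -0.004  0.006] mm/row 2.0 deg/row 0.7
6 rows of [-0.     0.002  0.118 -0.    -0.001  0.001] mm/row 14.0 deg/row 0.1
```

View pics/m2.png

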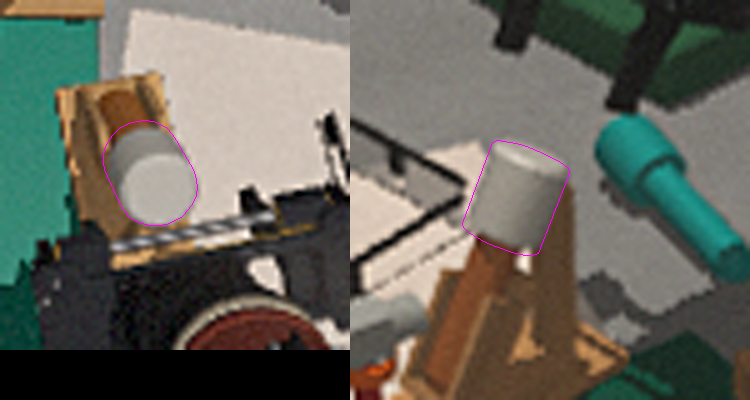

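The wireframe now fits the mallet in both crops, at (150,173) left and (517,197) right. The fingers straddle its axis, so I'll descend along it and grip.

Emit:
drive_tool:
  plan:
    - [0, 0.004, 0.12, 0, -0.001, 0.002]
    - [0, 0.004, 0.12, 0, -0.001, 0.002]
    - [0, 0.004, 0.12, 0, -0.001, 0.002]
    - [0, 0, 0.12, 0, -0.001, 0]
    - [0, 0, 0.12, 0, 0, 0]
    - [0, 0, 0.11, 0, 0, 0]
    - [0, 0, 0, 0, 0, 0]

```text
t: 3.35
ee_pos: [0.4646, -0.252, 0.2016]
ee_rot: [-2.98, -0.248, -0.795]
ft_force: [-0.5, 0.1, 1.1]
grip_width: 0.0869
grasp_force: 0.0
```

Emit:
drive_tool:
  plan:
    - [0, 0, 0, 0, 0, 0]
    - [0, 0, 0, 0, 0, 0]
    - [0, 0, 0, 0, 0, 0]
    - [0, 0, 0, 0, 0, 0]
    - [0, 0, 0, 0, 0, 0]
  hand: 0
  force: 40

```text
t: 3.98
ee_pos: [0.4646, -0.2528, 0.2029]
ee_rot: [-2.982, -0.247, -0.798]
ft_force: [-1.4, -1.0, 0.6]
grip_width: 0.049
grasp_force: 40.0
```

Run:
```python
from p import *
plan(M+.012*zt,G,1)
# lift out along axis 140 mm, then above collar
plan(M+.16*zt,G,6)
```

```text
1 rows of [ 0.007 -0.012 -0.002 -0.001  0.    -0.001] mm/row 2.0 deg/row 0.1
6 rows of [ 0.001 -0.002 -0.206 -0.     0.    -0.   ] mm/row 25.0 deg/row 0.0
```

Emit:
drive_tool:
  plan:
    - [0, 0, -0.2, 0, 0, 0]
    - [0, 0, -0.2, 0, 0, 0]
    - [0, 0, -0.2, 0, 0, 0]
    - [0, 0, -0.2, 0, 0, 0]
    - [0, 0, -0.2, 0, 0, 0]
    - [0, 0, -0.2, 0, 0, 0]
    - [0, 0, 0, 0, 0, 0]

```text
t: 4.85
ee_pos: [0.3934, -0.2654, 0.3284]
ee_rot: [-2.983, -0.247, -0.799]
ft_force: [-0.1, -0.1, -3.2]
grip_width: 0.0494
grasp_force: 40.0
```

Run:
```python
from p import *
s=arm.sense();print(s["grip_width"],s["joints"])
plan(WI+[0,0,.205],down(RY),14)
```

```text
0.04935054647195718 [ 0.97618813 -0.21751671 -0.18960127  2.05310938 -0.53907345  1.04409198
 -0.40616021]
14 rows of [ 0.167 -0.102  0.004 -0.003 -0.024  0.01 ] mm/row 23.0 deg/row 2.3
```

Emit:
drive_tool:
  plan:
    - [0.167, -0.102, 0.004, -0.003, -0.024, 0.01]
    - [0.167, -0.102, 0.004, -0.003, -0.024, 0.01]
    - [0.167, -0.102, 0.004, -0.003, -0.024, 0.01]
    - [0.167, -0.102, 0.004, -0.003, -0.024, 0.01]
    - [0.167, -0.102, 0.004, -0.003, -0.024, 0.01]
    - [0.167, -0.102, 0.004, -0.003, -0.024, 0.01]
    - [0.167, -0.102, 0.004, -0.003, -0.024, 0.01]

```text
t: 5.72
ee_pos: [0.5131, -0.1639, 0.3795]
ee_rot: [-3.093, -0.079, -0.396]
ft_force: [0.4, 0.6, -3.2]
grip_width: 0.0493
grasp_force: 39.9
```

Emit:
drive_tool:
  plan:
    - [0.167, -0.102, 0.004, -0.003, -0.024, 0.01]
    - [0.167, -0.102, 0.004, -0.003, -0.024, 0.01]
    - [0.167, -0.102, 0.004, -0.003, -0.024, 0.01]
    - [0.167, -0.102, 0.004, -0.003, -0.024, 0.01]
    - [0.167, -0.102, 0.004, -0.003, -0.024, 0.01]
    - [0.167, -0.102, 0.004, -0.003, -0.024, 0.01]
    - [0.167, -0.102, 0.004, -0.003, -0.024, 0.01]
    - [0, 0, 0, 0, 0, 0]

```text
t: 6.72
ee_pos: [0.6522, -0.0768, 0.3951]
ee_rot: [3.139, -0.089, -0.017]
ft_force: [-0.5, 0.5, -3.0]
grip_width: 0.0493
grasp_force: 40.0
```

Run:
```python
from p import *
r=plan(WI+[0,0,.205],down(RY),1)
s=arm.sense();RT=R.from_rotvec(s["ee_rot"]).as_matrix();gp=s["ee_pos"]+.051*RT[:,2];c=gp+.012*RT[:,2];print(gp,c)
w=wire("m",c,RT); hd=[c+RT@[.011*np.cos(t),.011*np.sin(t),.137] for t in np.linspace(0,6.3,20)]
ring=[[WI[0]+.024*np.cos(t),WI[1]+.024*np.sin(t),.145] for t in np.linspace(0,6.28,30)]
b=overlay("scene",(200,110,300,270),3.6,[w,hd,ring]);a=overlay("top",(240,120,340,220),4,[w,ring])
im=np.zeros((b.shape[0],b.shape[1]+400,3),np.uint8);im[:400,:400]=a;im[:,400:]=b;cv2.imwrite("pics/w1.png",im)
```

```text
1 rows of [-0.009  0.031 -0.049  0.001  0.007  0.002] mm/row 7.0 deg/row 0.6
[ 0.65167078 -0.07685293  0.34415169] [ 0.65154184 -0.07686608  0.33215239]
```

View pics/w1.png

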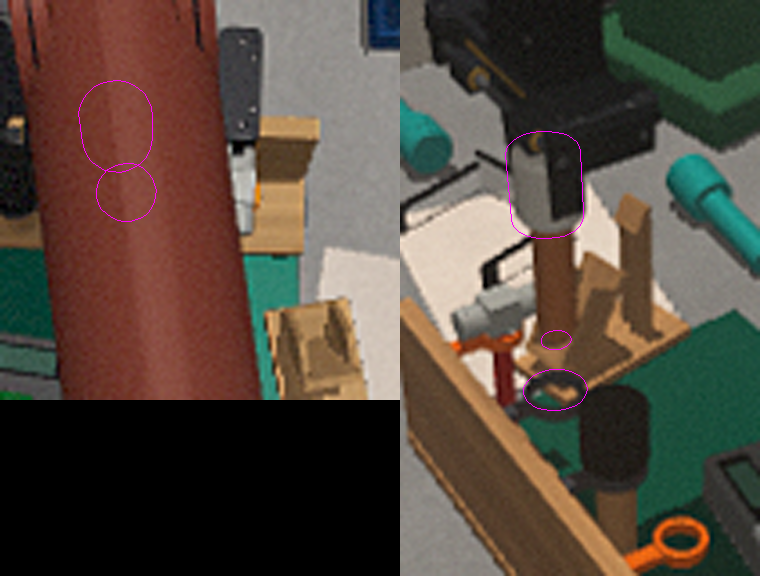

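The picture shows the mallet upright in the grip, head at (545,185) and handle centre at about (556,270), above the wide collar at (555,390). I'll measure the handle's offset from the model axis numerically.

Run:
```python
from p import *
s=arm.sense();RT=R.from_rotvec(s["ee_rot"]).as_matrix();c=s["ee_pos"]+.063*RT[:,2]
print(RC["scene"][:,0].round(2),"RTz",RT[:,2].round(3))
im=grab_frame("scene")
for h in (.037,.055,.075,.095,.110,.122):
    p=c+h*RT[:,2]; u,v=proj("scene",p); r=np.linalg.norm(p-C["scene"]["eye"])
    row=im[int(round(v)),int(u)-9:int(u)+11].astype(int)
    print(h,"u %.1f v %.1f halfw %.1f px/mm %.2f x0 %d"%(u,v,.015*474/r,.474/r,int(u)-9),list(row[:,2]),list(row[:,0]))
```

```text
[-0.82  0.57  0.01] RTz [-0.009 -0.003 -1.   ]
0.037 u 240.6 v 172.1 halfw 6.0 px/mm 0.40 x0 231 [np.int64(228), np.int64(228), np.int64(234), np.int64(230), np.int64(185), np.int64(117), np.int64(98), np.int64(105), np.int64(106), np.int64(107), np.int64(111), np.int64(110), np.int64(109), np.int64(107), np.int64(103), np.int64(91), np.int64(114), np.int64(196), np.int64(239), np.int64(231)] [np.int64(193), np.int64(194), np.int64(199), np.int64(193), np.int64(154), np.int64(87), np.int64(80), np.int64(91), np.int64(93), np.int64(98), np.int64(102), np.int64(102), np.int64(95), np.int64(90), np.int64(85), np.int64(70), np.int64(83), np.int64(162), np.int64(203), np.int64(195)]
0.055 u 241.0 v 177.9 halfw 5.9 px/mm 0.39 x0 232 [np.int64(0), np.int64(18), np.int64(102), np.int64(193), np.int64(181), np.int64(75), np.int64(85), np.int64(91), np.int64(96), np.int64(97), np.int64(99), np.int64(101), np.int64(98), np.int64(93), np.int64(86), np.int64(94), np.int64(184), np.int64(239), np.int64(233), np.int64(233)] [np.int64(0), np.int64(13), np.int64(84), np.int64(157), np.int64(140), np.
[... 2000 characters left out ...]
nt64(31), np.int64(37), np.int64(60), np.int64(69), np.int64(51), np.int64(49)]
0.122 u 242.3 v 198.5 halfw 5.7 px/mm 0.38 x0 233 [np.int64(96), np.int64(169), np.int64(246), np.int64(231), np.int64(176), np.int64(77), np.int64(77), np.int64(88), np.int64(95), np.int64(98), np.int64(96), np.int64(97), np.int64(96), np.int64(96), np.int64(87), np.int64(93), np.int64(110), np.int64(96), np.int64(91), np.int64(85)] [np.int64(71), np.int64(122), np.int64(209), np.int64(193), np.int64(118), np.int64(25), np.int64(30), np.int64(36), np.int64(33), np.int64(39), np.int64(38), np.int64(36), np.int64(39), np.int64(39), np.int64(37), np.int64(41), np.int64(52), np.int64(47), np.int64(43), np.int64(42)]
```

The handle hangs straight, about 1 mm off centre once the 2 mm scene camera bias (also seen on both collars) is removed. I'll correct the position and lower.

```bash
sed -i 's/WI=np.array.*/WI=np.array([.652,-.0803,.145])/' p.py
python3 - <<'E'
from p import *
plan(WI+[0.0005,0,.205],down(RY),2); plan(WI+[0.0005,0,.04],down(RY),9)
E
```

```text
2 rows of [ 0.008  0.004 -0.015  0.001  0.002 -0.   ] mm/row 2.0 deg/row 0.3
9 rows of [ 0.002  0.001  0.149  0.     0.001 -0.   ] mm/row 18.0 deg/row 0.1
```

Emit:
drive_tool:
  plan:
    - [0.01, 0.005, 0, 0.001, 0.003, 0]
    - [0.007, 0.003, 0, 0.001, 0.003, 0]
    - [0, 0, 0.15, 0, 0, 0]
    - [0, 0, 0.15, 0, 0, 0]
    - [0, 0, 0.15, 0, 0, 0]
    - [0, 0, 0, 0, 0, 0]

```text
t: 7.62
ee_pos: [0.6522, -0.0806, 0.3419]
ee_rot: [3.138, -0.095, -0.002]
ft_force: [0.3, -0.7, -2.5]
grip_width: 0.0492
grasp_force: 40.0
```

Run:
```python
from p import *
s=arm.sense();print(s["ee_pos"],s["ft_force"])
plan(WI+[0.0005,0,.045],down(RY),7)
```

```text
[ 0.65222735 -0.08063764  0.34186531] [ 0.25080542 -0.69052434 -2.54531233]
7 rows of [ 0.    -0.001  0.12   0.     0.    -0.   ] mm/row 14.0 deg/row 0.0
```

Emit:
drive_tool:
  plan:
    - [0, 0, 0.12, 0, 0, 0]
    - [0, 0, 0.12, 0, 0, 0]
    - [0, 0, 0.12, 0, 0, 0]
    - [0, 0, 0.12, 0, 0, 0]
    - [0, 0, 0.12, 0, 0, 0]
    - [0, 0, 0, 0, 0, 0]

```text
t: 8.38
ee_pos: [0.6526, -0.0807, 0.2708]
ee_rot: [3.138, -0.095, 0.0]
ft_force: [-0.1, -0.7, -3.0]
grip_width: 0.0495
grasp_force: 40.0
```

Emit:
drive_tool:
  plan:
    - [0, 0, 0.1, 0, 0, 0]
    - [0, 0, 0.1, 0, 0, 0]
    - [0, 0, 0.03, 0, 0, 0]
    - [0, 0, 0, 0, 0, 0]

```text
t: 8.88
ee_pos: [0.6531, -0.0806, 0.2445]
ee_rot: [3.138, -0.095, 0.003]
ft_force: [0.6, -0.4, -2.5]
grip_width: 0.0493
grasp_force: 40.0
```

Emit:
drive_tool:
  plan:
    - [0, 0, 0.03, 0, 0, 0]
    - [0, 0, 0.03, 0, 0, 0]
    - [0, 0, 0, 0, 0, 0]

```text
t: 9.25
ee_pos: [0.6531, -0.0806, 0.2373]
ee_rot: [3.138, -0.095, 0.003]
ft_force: [-1.4, 0.5, -2.6]
grip_width: 0.049
grasp_force: 40.0
```

Emit:
drive_tool:
  plan:
    - [0, 0, 0.015, 0, 0, 0]
    - [0, 0, 0, 0, 0, 0]

```text
t: 9.5
ee_pos: [0.6532, -0.0806, 0.2357]
ee_rot: [3.138, -0.095, 0.003]
ft_force: [-0.1, -0.2, -3.0]
grip_width: 0.0493
grasp_force: 40.0
```

Emit:
drive_tool:
  plan:
    - [0, 0, 0.015, 0, 0, 0]
    - [0, 0, 0.015, 0, 0, 0]
    - [0, 0, 0, 0, 0, 0]

```text
t: 9.88
ee_pos: [0.6535, -0.0806, 0.2332]
ee_rot: [3.138, -0.095, 0.005]
ft_force: [-2.3, 0.0, 4.8]
grip_width: 0.0494
grasp_force: 39.9
```

Emit:
drive_tool:
  plan:
    - [0, 0, 0, 0, 0, 0]
    - [0, 0, 0, 0, 0, 0]
    - [0, 0, 0, 0, 0, 0]
  hand: 0.8

```text
t: 10.25
ee_pos: [0.6533, -0.0806, 0.2321]
ee_rot: [3.138, -0.095, 0.004]
ft_force: [0.2, 0.9, 0.2]
grip_width: 0.0675
grasp_force: 0.0
```

Emit:
drive_tool:
  plan:
    - [0, 0, -0.1, 0, 0, 0]
    - [0, 0, -0.2, 0, 0, 0]
    - [0, 0, -0.3, 0, 0, 0]
    - [0, 0, -0.3, 0, 0, 0]
    - [0, 0, 0, 0, 0, 0]

```text
t: 10.88
ee_pos: [0.6541, -0.0799, 0.3445]
ee_rot: [3.138, -0.095, 0.013]
ft_force: [0.5, -0.4, -0.7]
grip_width: 0.0699
grasp_force: 0.0
```

Run:
```python
from p import *
print(arm.sense()["joints"])
plan(H+.1*zt,G,14)
im=grab_frame("scene")[150:240,215:265]
Wd=wire("m",WI+[0,0,.027],np.eye(3))
u=[proj("scene",p) for p in Wd]; print(np.min(u,0),np.max(u,0))
# white head extents
hsv=cv2.cvtColor(grab_frame("scene"),cv2.COLOR_BGR2HSV)
roi=hsv[170:225,228:262]; m=cv2.inRange(roi,(0,0,120),(180,40,255))
for r in range(0,55,3): print(170+r,''.join('#' if v else '.' for v in m[r]))
```

```text
[ 0.52998171  0.40139258 -0.66189845  1.33759595  0.24693736  1.47553312
 -1.74521862]
14 rows of [-0.137 -0.179  0.012  0.003  0.023 -0.01 ] mm/row 27.0 deg/row 2.3
[232.02796694 196.59464436] [251.64332143 224.06738887]
170 ..................................
173 ..................................
176 ####......................######..
179 .......##.###.............######..
182 ...###.#....##.................##.
185 ###....###.###....................
188 ##.##.#######.....................
191 ############......................
194 ###...##..........................
197 ........#.........................
200 .......#########..................
203 .......###........................
206 ..................................
209 ...........#####..................
212 ..................................
215 .....#............................
218 ..................................
221 ..................................
224 ..................................
```

Emit:
drive_tool:
  plan:
    - [-0.137, -0.179, 0.012, 0.003, 0.023, -0.01]
    - [-0.137, -0.179, 0.012, 0.003, 0.023, -0.01]
    - [-0.137, -0.179, 0.012, 0.003, 0.023, -0.01]
    - [-0.137, -0.179, 0.012, 0.003, 0.023, -0.01]
    - [-0.137, -0.179, 0.012, 0.003, 0.023, -0.01]
    - [-0.137, -0.179, 0.012, 0.003, 0.023, -0.01]
    - [-0.137, -0.179, 0.012, 0.003, 0.023, -0.01]

```text
t: 11.85
ee_pos: [0.5409, 0.072, 0.3175]
ee_rot: [-3.092, -0.078, -0.397]
ft_force: [-0.1, 0.7, 0.4]
grip_width: 0.0697
grasp_force: 0.0
```

Run:
```python
from p import *
print(arm.sense()["joints"])
plan(H+.1*zt,G,7)
```

```text
[ 0.58519527 -0.01138999 -0.79467943  1.82887806  0.01794523  1.06535375
 -1.73720974]
7 rows of [-0.133 -0.178  0.009  0.003  0.024 -0.01 ] mm/row 27.0 deg/row 2.4
```

Emit:
drive_tool:
  plan:
    - [-0.133, -0.178, 0.009, 0.003, 0.024, -0.01]
    - [-0.133, -0.178, 0.009, 0.003, 0.024, -0.01]
    - [-0.133, -0.178, 0.009, 0.003, 0.024, -0.01]
    - [-0.133, -0.178, 0.009, 0.003, 0.024, -0.01]
    - [-0.133, -0.178, 0.009, 0.003, 0.024, -0.01]
    - [-0.133, -0.178, 0.009, 0.003, 0.024, -0.01]
    - [-0.133, -0.178, 0.009, 0.003, 0.024, -0.01]
    - [0, 0, 0, 0, 0, 0]

```text
t: 12.85
ee_pos: [0.4243, 0.2115, 0.272]
ee_rot: [-2.981, -0.252, -0.793]
ft_force: [0.9, -0.2, 1.0]
grip_width: 0.0697
grasp_force: 0.0
```

Run:
```python
from p import *
print(arm.sense()["joints"])
plan(H+.1*zt,G,1)
plan(H+.012*zt,G,6)
b=overlay("scene",(320,210,390,290),5.5,[wire("h",H,toolR(y))]);a=overlay("scene",(215,170,275,250),5.5,[wire("m",WI+[0,0,.027],np.eye(3))])
cv2.imwrite("pics/h1.png",np.hstack([a,b]))
```

```text
[ 0.33605674 -0.3777614  -0.83623353  2.19408798 -0.15639564  0.713901
 -1.84386874]
1 rows of [ 0.005  0.004  0.005 -0.003  0.002 -0.   ] mm/row 1.0 deg/row 0.3
6 rows of [ 0.001  0.001  0.123 -0.     0.    -0.   ] mm/row 15.0 deg/row 0.1
```

View pics/h1.png

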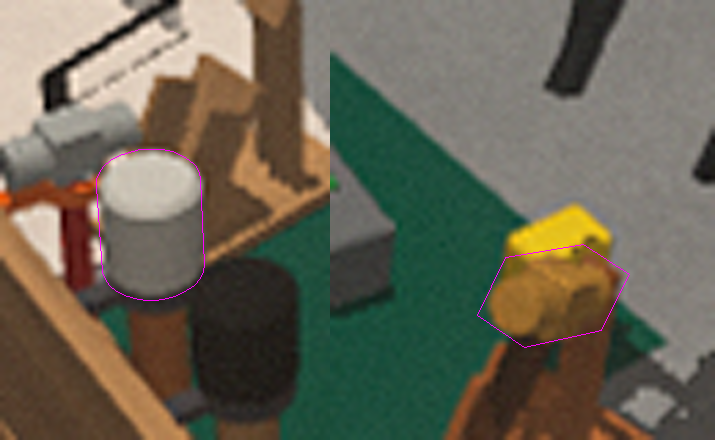

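The mallet is home on its collar (its outline matches at (150,220)). The hammer wireframe fits at (553,295), so I'll descend and grip.

Emit:
drive_tool:
  plan:
    - [0.002, 0.002, 0.125, -0.001, 0, 0]
    - [0.002, 0.002, 0.125, -0.001, 0, 0]
    - [0.001, 0, 0.125, 0, 0, 0]
    - [0, 0, 0.125, 0, 0, 0]
    - [0, 0, 0.125, 0, 0, 0]
    - [0, 0, 0.125, 0, 0, 0]
    - [0, 0, 0, 0, 0, 0]

```text
t: 13.82
ee_pos: [0.4716, 0.2166, 0.1951]
ee_rot: [-2.983, -0.241, -0.792]
ft_force: [0.3, -0.2, -0.3]
grip_width: 0.0697
grasp_force: 0.0
```

Emit:
drive_tool:
  plan:
    - [0, 0, 0, 0, 0, 0]
    - [0, 0, 0, 0, 0, 0]
    - [0, 0, 0, 0, 0, 0]
    - [0, 0, 0, 0, 0, 0]
    - [0, 0, 0, 0, 0, 0]
    - [0, 0, 0, 0, 0, 0]
  hand: 0
  force: 40

```text
t: 14.58
ee_pos: [0.471, 0.2181, 0.1959]
ee_rot: [-2.982, -0.246, -0.796]
ft_force: [-0.4, -0.1, 1.4]
grip_width: 0.0257
grasp_force: 39.7
```

Run:
```python
from p import *
s=arm.sense();print(s["joints"],s["grip_width"])
plan(H+.012*zt,G,1); plan(H+.012*zt+[0,0,.14],G,6)
```

```text
[ 0.60111275 -0.12490535 -1.16239587  2.20362624  0.18160423  0.51321615
 -2.12979838] 0.02572241030877065
1 rows of [-0.018 -0.006 -0.007 -0.001  0.001 -0.002] mm/row 2.0 deg/row 0.2
6 rows of [ 0.094 -0.001 -0.17  -0.     0.    -0.   ] mm/row 23.0 deg/row 0.0
```

Emit:
drive_tool:
  plan:
    - [0.095, 0, -0.165, 0, 0, 0]
    - [0.095, 0, -0.165, 0, 0, 0]
    - [0.095, 0, -0.165, 0, 0, 0]
    - [0.095, 0, -0.165, 0, 0, 0]
    - [0.095, 0, -0.165, 0, 0, 0]
    - [0.095, 0, -0.165, 0, 0, 0]
    - [0, 0, 0, 0, 0, 0]

```text
t: 15.45
ee_pos: [0.4713, 0.2179, 0.3337]
ee_rot: [-2.982, -0.245, -0.798]
ft_force: [-1.4, 0.1, -4.3]
grip_width: 0.0259
grasp_force: 39.8
```

Run:
```python
from p import *
s=arm.sense();print(s["joints"],s["grip_width"])
plan(OR+[0,0,.205],down(RY),14)
```

```text
[ 0.42523191 -0.31002832 -0.86784372  2.02457742 -0.11285078  0.8169372
 -1.82960041] 0.02587438998217077
14 rows of [ 0.117  0.077 -0.009 -0.003 -0.024  0.01 ] mm/row 17.0 deg/row 2.3
```

Emit:
drive_tool:
  plan:
    - [0.117, 0.077, -0.009, -0.003, -0.024, 0.01]
    - [0.117, 0.077, -0.009, -0.003, -0.024, 0.01]
    - [0.117, 0.077, -0.009, -0.003, -0.024, 0.01]
    - [0.117, 0.077, -0.009, -0.003, -0.024, 0.01]
    - [0.117, 0.077, -0.009, -0.003, -0.024, 0.01]
    - [0.117, 0.077, -0.009, -0.003, -0.024, 0.01]
    - [0.117, 0.077, -0.009, -0.003, -0.024, 0.01]

```text
t: 16.32
ee_pos: [0.5651, 0.1625, 0.3763]
ee_rot: [-3.096, -0.075, -0.393]
ft_force: [-0.7, 1.0, -2.7]
grip_width: 0.0259
grasp_force: 39.8
```

Emit:
drive_tool:
  plan:
    - [0.117, 0.077, -0.009, -0.003, -0.024, 0.01]
    - [0.117, 0.077, -0.009, -0.003, -0.024, 0.01]
    - [0.117, 0.077, -0.009, -0.003, -0.024, 0.01]
    - [0.117, 0.077, -0.009, -0.003, -0.024, 0.01]
    - [0.117, 0.077, -0.009, -0.003, -0.024, 0.01]
    - [0.117, 0.077, -0.009, -0.003, -0.024, 0.01]
    - [0.117, 0.077, -0.009, -0.003, -0.024, 0.01]
    - [0, 0, 0, 0, 0, 0]

```text
t: 17.32
ee_pos: [0.6621, 0.0971, 0.396]
ee_rot: [3.135, -0.1, -0.018]
ft_force: [0.1, 0.4, -4.3]
grip_width: 0.0253
grasp_force: 39.8
```

Run:
```python
from p import *
s=arm.sense();print(s["joints"])
plan(OR+[0,0,.205],down(RY),2)
s=arm.sense();RT=R.from_rotvec(s["ee_rot"]).as_matrix();c=s["ee_pos"]+.061*RT[:,2]
im=grab_frame("scene")
for h in (.03,.05,.07,.09,.105):
    p=c+h*RT[:,2]; u,v=proj("scene",p); r=np.linalg.norm(p-C["scene"]["eye"]); x0=int(u)-10
    row=im[int(round(v)),x0:x0+21].astype(int)
    print(h,"u %.1f v %.1f px/mm %.2f x0 %d"%(u,v,.474/r,x0),*row[:,2],"|",*row[:,1])
d=proj("scene",OR+[.001,0,.1])-proj("scene",OR+[0,0,.1]);print(d)
b=overlay("scene",(240,110,340,285),3.4,[wire("h",c,RT),[c+RT@[.0065*i,.0085*j,z] for i in(-1,1) for j in(-1,1) for z in(.015,.125)],[[OR[0]+.019*np.cos(t),OR[1]+.019*np.sin(t),.145] for t in np.linspace(0,6.28,30)]],im)
cv2.imwrite("pics/h2.png",b)
```

```text
[ 0.33668769  0.47270992 -0.84513721  1.19188863  0.34702121  1.63172002
 -2.06745597]
2 rows of [-0.005 -0.01  -0.021  0.002  0.004 -0.001] mm/row 3.0 deg/row 0.4
0.03 u 276.8 v 208.0 px/mm 0.44 x0 266 96 101 95 94 84 70 33 17 29 76 97 98 67 54 50 43 35 27 26 31 25 | 65 71 67 69 64 64 65 65 57 48 67 67 44 36 35 37 65 86 78 84 81
0.05 u 276.9 v 214.7 px/mm 0.44 x0 266 30 32 27 34 30 27 29 24 31 48 49 53 58 51 49 47 34 26 31 23 33 | 80 84 76 83 83 82 83 83 64 24 33 36 41 33 31 37 64 86 84 77 86
0.07 u 276.9 v 221.3 px/mm 0.43 x0 266 37 45 32 33 27 31 28 26 30 49 45 45 57 53 52 46 26 23 27 20 26 | 34 33 42 80 82 82 79 81 67 28 31 34 38 34 35 36 57 81 82 77 82
0.09 u 277.0 v 227.7 px/mm 0.43 x0 266 30 36 32 36 31 23 23 28 33 46 49 50 53 51 49 52 29 17 27 27 29 | 24 27 34 61 89 78 81 86 74 27 33 35 38 34 29 37 57 80 83 81 81
0.105 u 277.0 v 232.4 px/mm 0.42 x0 267 30 35 32 23 26 23 28 37 55 50 49 48 52 48 51 32 23 26 25 23 22 | 22 31 63 85 81 78 85 76 30 32 33 31 36 32 40 62 86 79 77 76 77
[-0.35385236  0.1631532 ]
```

View pics/h2.png

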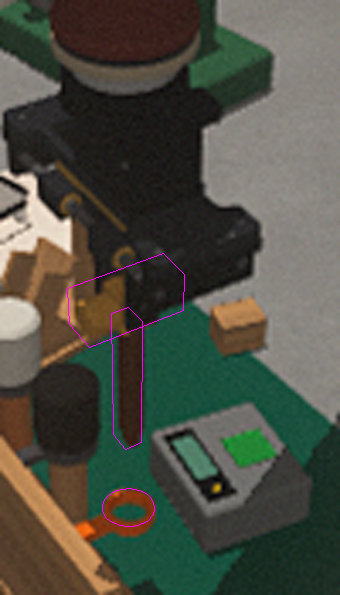

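The last picture shows the hammer upright in the grip with its handle at about (130,390), slightly right of the model, above the orange ring at (128,508). I'll measure the handle relative to the ring in the same picture.

Run:
```python
from h import *
from p import OR
import sys
hsv=cv2.cvtColor(grab_frame("scene"),cv2.COLOR_BGR2HSV)[235:285,255:300]
m=cv2.inRange(hsv,(3,150,90),(20,255,255))
for r in range(14,40): print(235+r,''.join('#' if v else '.' for v in m[r]))
W=np.array([proj("scene",[OR[0]+.019*np.cos(t),OR[1]+.019*np.sin(t),z]) for z in(.145,.133) for t in np.linspace(0,6.28,60)])
print(W.min(0),W.max(0),proj("scene",OR))
```

```text
249 .............................................
250 .............................................
251 .............................................
252 .............................................
253 .............................................
254 ...................#######...................
255 .................###########.................
256 .................############................
257 ....#...........##############...............
258 ................####......####...............
259 ................##..........###..............
260 ................##..........###..............
261 ...............###..........###..............
262 ..........#..######........###...............
263 ........######################...............
264 .......######################................
265 .......######################................
266 ........##########.#########.................
267 ........#######......####....................
268 .........####................................
269 ..........#..................................
270 .............................................
271 .............................................
272 .............................................
273 .............................................
274 .............................................
[269.66771733 253.22886383] [285.09762778 267.74866047] [277.38021295 258.71270412]
```

Run:
```python
from p import *
plan(OR+[0.003,0,.205],down(RY),2); plan(OR+[0.003,0,.10],down(RY),6)
```

```text
2 rows of [ 0.013 -0.003 -0.015  0.001  0.003 -0.   ] mm/row 2.0 deg/row 0.3
6 rows of [ 0.005 -0.001  0.141  0.     0.001 -0.   ] mm/row 17.0 deg/row 0.1
```

Emit:
drive_tool:
  plan:
    - [0.013, -0.003, 0, 0.001, 0.003, 0]
    - [0.013, -0.003, 0, 0.001, 0.003, 0]
    - [0, 0, 0.14, 0, 0, 0]
    - [0, 0, 0.14, 0, 0, 0]
    - [0, 0, 0.14, 0, 0, 0]
    - [0, 0, 0, 0, 0, 0]

```text
t: 18.18
ee_pos: [0.6637, 0.0981, 0.3462]
ee_rot: [3.137, -0.097, -0.003]
ft_force: [-0.1, -0.7, -3.0]
grip_width: 0.0253
grasp_force: 39.8
```

Run:
```python
from p import *
plan(OR+[0.003,0,.10],down(RY),3)
s=arm.sense();RT=R.from_rotvec(s["ee_rot"]).as_matrix();c=s["ee_pos"]+.061*RT[:,2]
im=grab_frame("scene")
for h in (.05,.08,.105):
    p=c+h*RT[:,2]; u,v=proj("scene",p); x0=int(u)-8
    print(h,"u %.1f v %.1f x0 %d"%(u,v,x0),*im[int(round(v)),x0:x0+17].astype(int)[:,1])
```

```text
3 rows of [ 0.001 -0.004  0.14   0.001  0.    -0.001] mm/row 17.0 deg/row 0.1
0.05 u 276.2 v 231.6 x0 268 32 60 86 85 83 78 35 35 30 34 36 27 28 52 88 83 83
0.08 u 276.2 v 240.9 x0 268 53 81 84 84 86 74 38 27 28 39 31 31 33 58 88 79 64
0.105 u 276.2 v 248.4 x0 268 80 79 82 79 87 80 47 27 32 31 35 33 33 53 88 80 60
```

The handle centre at pixel column 277.2 lines up with the ring at 277.5. I'll lower it.

Emit:
drive_tool:
  plan:
    - [0, -0.006, 0.12, 0, 0, 0]
    - [0, -0.004, 0.12, 0, 0, 0]
    - [0, 0, 0.14, 0, 0, 0]
    - [0, 0, 0, 0, 0, 0]

```text
t: 18.73
ee_pos: [0.6638, 0.0993, 0.3008]
ee_rot: [3.137, -0.097, -0.002]
ft_force: [-0.3, 0.3, -3.7]
grip_width: 0.0259
grasp_force: 39.8
```

Emit:
drive_tool:
  plan:
    - [0, 0, 0.15, 0, 0, 0]
    - [0, 0, 0.15, 0, 0, 0]
    - [0, 0, 0.15, 0, 0, 0]
    - [0, 0, 0.1, 0, 0, 0]
    - [0, 0, 0, 0, 0, 0]

```text
t: 19.35
ee_pos: [0.6641, 0.0994, 0.2357]
ee_rot: [3.138, -0.097, -0.001]
ft_force: [1.3, -0.1, -3.2]
grip_width: 0.0258
grasp_force: 39.8
```

Emit:
drive_tool:
  plan:
    - [0, 0, 0.04, 0, 0, 0]
    - [0, 0, 0.035, 0, 0, 0]
    - [0, 0, 0.01, 0, 0, 0]
    - [0, 0, 0, 0, 0, 0]

```text
t: 19.85
ee_pos: [0.6645, 0.0996, 0.2268]
ee_rot: [3.138, -0.097, 0.002]
ft_force: [0.4, 0.2, -3.2]
grip_width: 0.0257
grasp_force: 39.8
```

Emit:
drive_tool:
  plan:
    - [0, 0, 0.015, 0, 0, 0]
    - [0, 0, 0.01, 0, 0, 0]
    - [0, 0, 0, 0, 0, 0]

```text
t: 20.23
ee_pos: [0.6647, 0.0997, 0.2249]
ee_rot: [3.138, -0.097, 0.004]
ft_force: [-1.7, -1.2, 5.5]
grip_width: 0.0256
grasp_force: 39.8
```

Emit:
drive_tool:
  plan:
    - [0, 0, 0, 0, 0, 0]
    - [0, 0, 0, 0, 0, 0]
    - [0, 0, 0, 0, 0, 0]
  hand: 0.6

```text
t: 20.6
ee_pos: [0.6645, 0.0996, 0.2236]
ee_rot: [3.138, -0.097, 0.002]
ft_force: [0.7, 0.8, 0.5]
grip_width: 0.0473
grasp_force: 0.0
```

Emit:
drive_tool:
  plan:
    - [0, 0, -0.1, 0, 0, 0]
    - [0, 0, -0.2, 0, 0, 0]
    - [0, 0, -0.3, 0, 0, 0]
    - [0, 0, -0.2, 0, 0, 0]
    - [0, 0, 0, 0, 0, 0]

```text
t: 21.22
ee_pos: [0.665, 0.1005, 0.3227]
ee_rot: [3.139, -0.097, 0.009]
ft_force: [-0.1, 0.6, -0.2]
grip_width: 0.0525
grasp_force: 0.0
```

Run:
```python
from p import *
print(arm.sense()["joints"])
K=np.array([.486,.0235,.05])
plan(K+[0,0,.06],down(RY),12,off=.07)
W=np.array([proj("scene",w) for w in wire("h",OR+[0,0,.015],toolR(RY,0))]);print(W.min(0),W.max(0))
hsv=cv2.cvtColor(grab_frame("scene"),cv2.COLOR_BGR2HSV)[230:275,255:305]
m=cv2.inRange(hsv,(15,100,50),(35,255,255));o=cv2.inRange(hsv,(3,150,90),(14,255,255))
for r in range(0,44,2): print(230+r,''.join('B' if v else 'o' if w else '.' for v,w in zip(m[r],o[r])))
```

```text
[ 0.35790871  0.48866781 -0.84121167  1.32590217  0.36256308  1.47680055
 -2.08764004]
12 rows of [-0.121  0.061  0.099  0.    -0.    -0.   ] mm/row 20.0 deg/row 0.0
[261.8305994  241.51506763] [292.83727783 267.58129005]
230 ..................................................
232 ..................................................
234 ..................................................
236 ..................................................
238 ..................................................
240 ..................................................
242 ..................................................
244 ..................................................
246 .......................BBB...BBBBBB...............
248 .B..B.B............BBBBBBBBBBBBBBBBB..............
250 ....B..B.o.....BBBBBBBBBBBBBBBBBBBBBB.............
252 ..B.B.....B....BBBBBBBBBBBBBBBBBBBBBBB..........BB
254 ....B...B.BBBBBBBBBBBBBBBBBBBBBBBBBB...........BBB
256 .B.....BBBBBBBBBBBBBBBBoBBBBBBBBB.................
258 B..B.B..BBBBBBBBBBBBBBBBBBBBBBB...................
260 BBB.B..BBBBBBBBBBBBBBBBBBBBBooo...................
262 .BBB..B.BBBBBBBBBoBoBBBBB..ooo....................
264 BBBBB..ooooBBBoooooooooooooooB....................
266 BBBBBBB.ooooooooo.BooooooooB......................
268 .BBB.B.BBooooB....................................
270 .B.BB.BBBBB.......................................
272 ..B..BB.BBBB......................................
```

The hammer's brass pixels fill the expected outline (columns 262–292, rows 246–263) with the orange collar directly beneath, so it is home. Next is the key.

Emit:
drive_tool:
  plan:
    - [-0.12, 0.06, 0.05, 0, 0, 0]
    - [-0.12, 0.06, 0.05, 0, 0, 0]
    - [-0.12, 0.06, 0.1, 0, 0, 0]
    - [-0.12, 0.06, 0.1, 0, 0, 0]
    - [-0.12, 0.06, 0.1, 0, 0, 0]
    - [-0.12, 0.06, 0.1, 0, 0, 0]
    - [-0.12, 0.06, 0.1, 0, 0, 0]
    - [-0.12, 0.06, 0.1, 0, 0, 0]
  hand: 0
  force: 10

```text
t: 22.28
ee_pos: [0.5449, 0.0489, 0.2343]
ee_rot: [3.138, -0.097, -0.0]
ft_force: [0.3, 0.3, -1.2]
grip_width: 0.0007
grasp_force: 0.0
```

Run:
```python
from p import *
s=arm.sense();print(s["joints"],s["grip_width"])
K=np.array([.486,.0235,.05])
plan(K+[0,0,.03],down(RY),8,off=.07)
```

```text
[ 0.59891089  0.27600488 -0.89028096  1.75774774  0.22987671  1.21703393
 -1.98627185] 0.0006867317147276194
8 rows of [-0.06   0.03   0.088  0.     0.    -0.   ] mm/row 13.0 deg/row 0.0
```

Emit:
drive_tool:
  plan:
    - [-0.06, 0.03, 0.088, 0, 0, 0]
    - [-0.06, 0.03, 0.088, 0, 0, 0]
    - [-0.06, 0.03, 0.088, 0, 0, 0]
    - [-0.06, 0.03, 0.088, 0, 0, 0]
    - [-0.06, 0.03, 0.088, 0, 0, 0]
    - [-0.06, 0.03, 0.088, 0, 0, 0]
    - [-0.06, 0.03, 0.088, 0, 0, 0]
    - [-0.06, 0.03, 0.088, 0, 0, 0]

```text
t: 23.28
ee_pos: [0.4863, 0.0237, 0.1505]
ee_rot: [3.138, -0.097, 0.002]
ft_force: [-0.1, 0.3, 0.6]
grip_width: 0.0007
grasp_force: 0.0
```

Emit:
drive_tool:
  plan:
    - [0, 0, 0.07, 0, 0, 0]
    - [0, 0, 0.06, 0, 0, 0]
    - [0, 0, 0.05, 0, 0, 0]
    - [0, 0, 0, 0, 0, 0]
    - [0, 0, 0, 0, 0, 0]

```text
t: 23.9
ee_pos: [0.487, 0.024, 0.1298]
ee_rot: [3.138, -0.097, 0.003]
ft_force: [0.2, 0.4, 0.1]
grip_width: 0.0005
grasp_force: 0.0
```

Run:
```python
from p import *
s=arm.sense();print(s["joints"],s["ft_force"])
plan(np.array([.486,.0235,.05]),down(RY),1,off=.07)
```

```text
[ 0.64964464  0.26914414 -0.87282891  2.00084619  0.25075636  0.97888369
 -1.97923736] [0.23612069 0.40549739 0.09120626]
1 rows of [-0.009  0.005  0.082  0.001 -0.001 -0.001] mm/row 10.0 deg/row 0.2
```

Emit:
drive_tool:
  plan:
    - [-0.005, 0.003, 0.04, 0, 0, 0]
    - [0, 0, 0.02, 0, 0, 0]
    - [0, 0, 0, 0, 0, 0]

```text
t: 24.28
ee_pos: [0.4861, 0.0235, 0.1222]
ee_rot: [3.138, -0.097, 0.002]
ft_force: [-0.8, 0.3, 0.8]
grip_width: 0.0002
grasp_force: 0.0
```

Emit:
drive_tool:
  plan:
    - [0, 0, 0.012, 0, 0, 0]
    - [0, 0, 0.006, 0, 0, 0]
    - [0, 0, 0, 0, 0, 0]

```text
t: 24.65
ee_pos: [0.4862, 0.0235, 0.1203]
ee_rot: [3.138, -0.097, 0.002]
ft_force: [0.4, 0.4, -0.4]
grip_width: 0.0002
grasp_force: 0.0
```

Emit:
drive_tool:
  plan:
    - [0, 0, 0.01, 0, 0, 0]
    - [0, 0, 0, 0, 0, 0]

```text
t: 24.9
ee_pos: [0.4863, 0.0236, 0.1192]
ee_rot: [3.138, -0.097, 0.002]
ft_force: [-2.3, -0.3, 3.7]
grip_width: 0.0007
grasp_force: 2.1
```

Emit:
drive_tool:
  plan:
    - [0, 0, 0.008, 0, 0, 0]
    - [0, 0, 0, 0, 0, 0]

```text
t: 25.15
ee_pos: [0.4863, 0.0235, 0.1186]
ee_rot: [3.138, -0.097, 0.002]
ft_force: [-4.6, 0.0, 10.9]
grip_width: 0.0005
grasp_force: 5.3
```

Emit:
drive_tool:
  plan:
    - [0, 0, 0.005, 0, 0, 0]
    - [0, 0, 0, 0, 0, 0]
    - [0, 0, 0, 0, 0, 0]

```text
t: 25.52
ee_pos: [0.4864, 0.0236, 0.1185]
ee_rot: [3.137, -0.097, 0.002]
ft_force: [-7.5, -1.2, 18.2]
grip_width: 0.0003
grasp_force: 9.0
```

Emit:
drive_tool:
  plan:
    - [0, 0, -0.1, 0, 0, 0]
    - [0, 0, -0.3, 0, 0, 0]
    - [0, 0, -0.3, 0, 0, 0]
    - [0, 0, -0.3, 0, 0, 0]
    - [0, 0, 0, 0, 0, 0]
    - [0, 0, 0, 0, 0, 0]

```text
t: 26.28
ee_pos: [0.4858, 0.0236, 0.237]
ee_rot: [3.138, -0.097, 0.002]
ft_force: [-0.4, 0.4, -0.3]
grip_width: 0.0006
grasp_force: 0.0
```

Run:
```python
from plant import arm
s=arm.sense();print(s["t"],s["ee_pos"],s["ft_force"]);print(arm.job_done())
```

```text
26.275 [0.48575908 0.02358396 0.2369715 ] [-0.4258412   0.35077793 -0.33986337]
the job is handed in; nothing more can be done
None
```

The job was handed in at 26.3 s: by the camera checks the mallet and hammer hang home in their collars, the key was pressed to about 18 N (well past the 6 N of full travel) and released, and the arm is clear; the hand-in returned no verdict.

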